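# Refit the control knob of the chocolate warmer and hold it home

### The job

The chocolate warmer's control knob was taken off for washing and stands on the table beside it: pick it up, turn it so that the flat in its bore matches the flat on the bare D-shaped spindle, and push it down over the spindle and against the sprung ring until it is fully home. Finish still holding it and pressing it fully down, without letting go or easing off, so that I can tighten its grub screw. Leave the spare pink jar lid and the two piping nozzles where they are.

Things in the scene. Friction and masses are not known exactly. Their poses are not given: they have to be found in the camera images.
- knob_centre (a point): Loose black control knob, 36 mm high, about 60 g, standing bore-down on the table; point on its axis, half-way up. x = to the pointed nose, z = up. A round skirt (46 mm diameter, 9 mm high) carries a bar grip, 9 to 36 mm above the underside, 20 mm wide with flat sides, parallel from x = -10 to +10 mm: pinch it across these. Along x it runs from a round tail at -20 mm to the nose at +27 mm.
- knob_mouth (a point): Same axes: centre of the bore's mouth in the knob's underside, 18 mm below knob_centre. The bore is D-shaped, 14 mm diameter, 18 mm deep, its flat 4 mm from the axis on the nose (+x) side, its mouth chamfered by 1.5 mm. A small brass grub screw in the skirt under the nose bears on the flat.
- spindle_tip (a point): Centre of the upper end of the bare upright steel spindle in the warmer's black control field, tip 20 mm above the warmer's top. D-shaped, 12 mm diameter, flat 3 mm from the axis, tip chamfered by 2 mm. x = level, from the axis to the flat; z = up. The knob enters when its x points the same way (within about 0.2 rad); home, knob_centre is at this point. Turns only stiffly (0.15 N m).
- ring (a joint): Sprung aluminium ring, 43 mm diameter, round the foot of the spindle; metres pushed down: 0 at rest (top 8 mm above the warmer's top), 0.006 with the knob home. Its spring pushes up with 4 N at rest, 10 N at 0.006, so the knob rises if not held down. The skirt meets it 6 mm before home.
- warmer: Chocolate warmer, a fixed stainless box 170 (x) by 260 (y) by 70 mm high; origin at the centre of its underside, x = away from its front, y = to its left, z = up. A lidded pan stands on it, axis at x = 0, y = +48 mm, 136 mm diameter, ear handles to x = +-83 mm; lid up to 122 mm, the lid's knob to 136 mm above the table. The spindle stands at x = 0, y = -85 mm.
- lid_centre (a point): Centre of a spare pink jar lid, 90 mm diameter, 20 mm high, lying on the table; to be left alone.
- nozzle_a_centre (a point): Centre (half-way up) of a steel piping nozzle, a cone 27 mm wide and 34 mm high standing on the table; to be left alone.
- nozzle_b_centre (a point): Centre (half-way up) of a second, slightly slimmer piping nozzle, 24 mm wide and 34 mm high; to be left alone.
Things that resemble listed ones, but are neither listed nor needed, are in the scene too. Of the things that look like the part that bears knob_centre, the smaller one is meant.

How it is judged:
By the outcome, as a careful person would: the job done as asked, in the order asked, and still so for the second after the job is handed in, while the arm keeps its last pose, push and grip.
It also fails if it takes over 51 s, if anything falls off the work surface, if the arm or the gripper's body presses on something with over 40 N, if the wrist force passes 120 N, or if a joint passes its speed limit or range.

### The arm

A 6-joint arm with a two-finger parallel gripper is mounted at the origin on the work surface; the furniture and walls round the work are solid. World frame = base frame: x ahead of the robot, y to its left, z up, the work surface at z = 0. Lengths are in m, angles in degrees, forces in N, time in s.
With the tool pointing down it reaches from about 0.25 to 0.725 m from the base axis. Payload 9.7 kg.
Tool frame: the origin (TCP) lies midway between the tips of the shut fingers; the grasp point (between the pads) lies 19 mm behind it (bot.pinch_z is the distance from the TCP to the grasp point, in m); z points along the fingers, x is the direction in which the jaws open and shut, and the axes are right-handed (so a half turn about z gives the same grasp; the last joint's range is limited). The gripper opens to 85 mm and grips with 20 to 120 N. Pads are 22 mm wide; open, the fingers measure 114 mm over their backs; the gripper's body (76 mm by 85 mm) begins 54 mm behind the grasp point. The pads swing forward as they close: fully open they stand 13 mm farther back than shut.
Start: joints at [-65.489, 4.979, 10.078, 95.1, 0, 90], TCP at [0.228, -0.5, 0.209] pointing down, gripper open.
Joint ranges: [-179.16, 179.16], [-48.56, 103.87], [-65.8, 70.77], [-126.05, 130.52], [-82.76, 87.17], [-180, 180]. Speed limits (degrees/s): [127.2, 127.2, 147.25, 180, 180, 180].

### API

Orientations are given as [roll, pitch, yaw] about the fixed x, y, z axes, in that order (R = Rz(yaw) Ry(pitch) Rx(roll)).
In Python, from workcell import bot gives the robot as it stands. The module is installed in compiled form; this text tells all that it offers.
- The arm moves only by the shell command python3 -m pendant 'ROWS' [FORCE]. ROWS is JSON, a list of rows, each a list of 7 numbers: the shift along the tool's x, y, z scaled (see below), then the turn, a rotation vector about the tool's x, y, z scaled (see below), then the closure, from 0 (fully open) to 1 (shut). In form: [[tx, ty, tz, wx, wy, wz, jaw], ...]. A call has 1 to 12 rows; each row shifts and turns the pose as measured when the row begins, along the tool's axes as they then stand; what a row does not reach is not made up. The controller multiplies each number of a shift by 0.25 m and each number of a turn by pi rad. A row lasts 1/10 s, in which the tool goes at most 50 mm and 8.59 degrees, less where a joint would pass 70% of its speed; a pose out of reach is approached as far as the arm can. A call with a number of a shift or a turn outside -1 to 1 is refused whole. A call with a gripper value outside its range is refused whole. The fingers move at their own pace and stop on an object; FORCE is the grip in N (left out, the last holds). Time passes only in rows, so rows that do not move let the fingers close. It gives the time, the measured TCP pose, the force and the opening at its end, in the units of the state.
- bot.get_obs(): the state, without advancing time (a new reading comes with each control period).
- bot.camera(name): name is "side" or "top"; returns the picture (420x560x3 uint8, red, green, blue); there is no depth.
- bot.calibration(name): a dict with "intrinsics" (3x3 intrinsics, pixels), "xyz" and "attitude" of the camera in the world. Camera axes: x right, y up, looking along -z (the intrinsics and any distortion apply to the point x, -y, -z); pixel columns grow to the right and rows downward; lengths in m; the calibration is good to about 2 mm. A picture is of the moment at which its call begins. calibration takes no time and is no camera call.
- bot.job_done(): hands the job in, once; it reports no verdict.
The state is a dict: "time": time; "q": joint angles; "qd": joint speeds; "joint_efforts": joint torques, N m; "ee_pos": TCP position; "tcp_rot": TCP orientation; "wrist_force": force on the tool from outside, world axes, zero at the start; "torque": the same for the moment, N m; "opening": finger opening in m.
Only numpy, scipy, OpenCV 4.12 (cv2) and the standard library are available. Lean on these libraries where they do the work, as an engineer would, in place of code of your own. Each camera call takes 0.05 s, during which the arm holds its last target.

## Working session

There is one attempt and no reset: what is moved stays moved. The work goes in short steps, Python scripts to look and compute and a shell command to move; the robot and the scene stay as the last step left them, time stands still between calls to the robot, and variables do not carry over. Pictures are saved under pics/ and viewed, and the job is handed in when it is done.

```bash
mkdir -p pics; python3 - <<'E'
from workcell import bot
import cv2
for n in("side","top"):
    im=bot.camera(n); cv2.imwrite(f"pics/{n}0.png",im[:,:,::-1]); c=bot.calibration(n); print(n,c)
print(bot.get_obs(),bot.pinch_z)
E
```

```text
side {'intrinsics': array([[505.15174869,   0.        , 278.43834607],
       [  0.        , 505.15174869, 203.95438485],
       [  0.        ,   0.        ,   1.        ]]), 'xyz': array([ 0.39151084, -0.63623832,  0.67527266]), 'attitude': array([47.41597039, -0.86871048, -3.54545678])}
top {'intrinsics': array([[539.3401608 ,   0.        , 274.07246686],
       [  0.        , 539.3401608 , 212.1911191 ],
       [  0.        ,   0.        ,   1.        ]]), 'xyz': array([ 0.26597633, -0.02820925,  1.04159283]), 'attitude': array([  8.85944372,  -0.14983141, -89.07006814])}
{'time': 0.1, 'q': array([-6.54886208e+01,  5.00658029e+00,  1.00378899e+01,  9.50981913e+01,
        3.16458937e-04,  8.99991651e+01]), 'qd': array([-0.00567108, -0.02260053,  0.18395973,  0.0325868 , -0.0836548 ,
        0.01343322]), 'joint_efforts': array([-5.48283260e-04, -5.21560657e+01,  4.65651906e+01,  1.60412496e-02,
        2.91159063e-05, -1.56530814e-05]), 'ee_pos': array([ 0.22808707, -0.50022403,  0.20885721]), 'tcp_rot': array([-1.79999683e+02,  6.68816658e-02, -6.54877859e+01]), 'wrist_force': array([ 0.16935329,  0.37797116, -0.25616653]), 'torque': array([-0.01544865,  0.00308079,  0.01392001]), 'opening': 0.0853885878706924} 0.0187
```

View pics/side0.png

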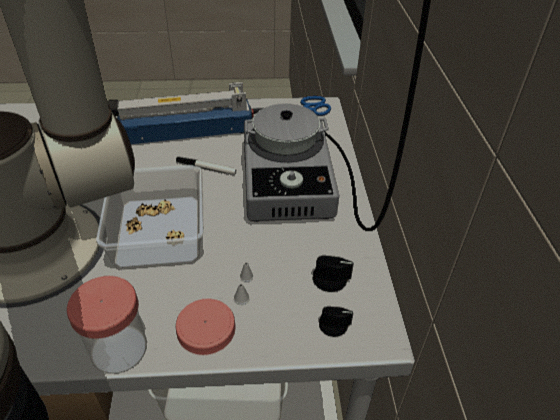

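View pics/top0.png

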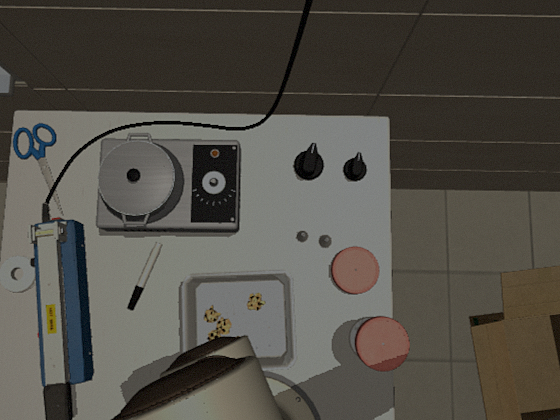

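The smaller knob is at side (336,320) and top (355,168). The spindle is at side (291,180) and top (214,182). I'll enlarge both.

```bash
cat > h.py <<'E'
import numpy as np
from scipy.spatial.transform import Rotation as R
from workcell import bot
def cam(n):
    c=bot.calibration(n); return c["intrinsics"],np.array(c["xyz"]),R.from_euler("xyz",c["attitude"],degrees=True).as_matrix()
def pt(n,u,v,z):
    K,p,M=cam(n); d=np.linalg.solve(K,[u,v,1]); d=M@(d*[1,-1,-1]); return p+d*(z-p[2])/d[2]
def px(n,P):
    K,p,M=cam(n); d=M.T@(np.array(P)-p)*[1,-1,-1]; h=K@d; return h[:2]/h[2]
def tri(a,b):
    A=[];y=[]
    for n,(u,v) in(("side",a),("top",b)):
        K,p,M=cam(n); d=M@(np.linalg.solve(K,[u,v,1])*[1,-1,-1]); d/=np.linalg.norm(d); Q=np.eye(3)-np.outer(d,d); A.append(Q);y.append(Q@p)
    return np.linalg.lstsq(np.vstack(A),np.hstack(y),rcond=None)[0]
E
python3 - <<'E'
import cv2,numpy as np
def crop(n,x,y,w,h,s,o):
    im=cv2.imread(f"pics/{n}0.png")[y:y+h,x:x+w]; im=cv2.resize(im,None,fx=s,fy=s,interpolation=cv2.INTER_CUBIC)
    return np.clip(255*(im/255.)**0.6,0,255).astype(np.uint8)
a=crop("side",311,298,50,40,8,0);b=crop("top",330,147,50,40,8,0)
c=crop("side",266,160,50,40,8,0);d=crop("top",189,162,50,40,8,0)
cv2.imwrite("pics/c0.png",np.vstack([np.hstack([a,b])  ,np.hstack([c,d])])[:600])
cv2.imwrite("pics/c0.png",cv2.resize(np.vstack([np.hstack([a,b])  ,np.hstack([c,d])]),(750,600)))
E
```

```text
(no output)
```

View pics/c0.png

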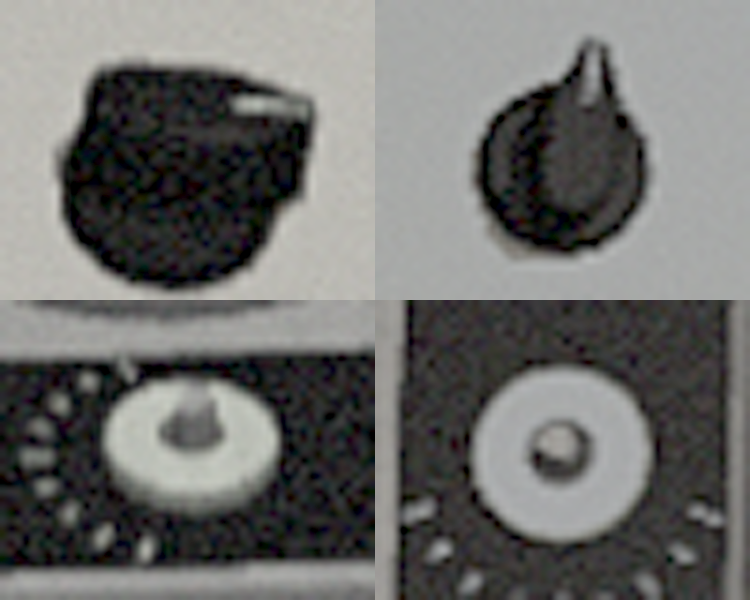

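```bash
python3 - <<'E'
import cv2,numpy as np
from h import *
for lbl,(u,v),z in(("knob skirt",(354.9,169.3),.006),("nose top",(359.2,152.3),.036),("ring",(213.8,182.4),.077)): print(lbl,pt("top",u,v,z).round(4))
print("ring side",pt("side",(191)/7.5+266,(433-300)/7.5+160,.078).round(4))
print("skirt side",pt("side",311+165/7.5,298+200/7.5,.006).round(4), "nose",pt("side",311+313/7.5,298+100/7.5,.036).round(4))
def crop(n,x,y,w,h,s):
    im=cv2.imread(f"pics/{n}0.png")[y:y+h,x:x+w].astype(float)
    im=cv2.resize(im,None,fx=s,fy=s,interpolation=cv2.INTER_CUBIC)
    return np.clip(255*(np.clip(im,0,255)/255.)**0.8,0,255).astype(np.uint8)
cv2.imwrite("pics/c1.png",np.hstack([crop("side",282,168,20,20,19),crop("top",204,172,20,20,19)]))
E
```

```text
knob skirt [ 0.5155 -0.186   0.006 ]
nose top [ 0.5419 -0.1899  0.036 ]
ring [0.4695 0.0826 0.077 ]
ring side [0.4693 0.0825 0.078 ]
skirt side [ 0.5144 -0.191   0.006 ] nose [ 0.5423 -0.1889  0.036 ]
```

View pics/c1.png

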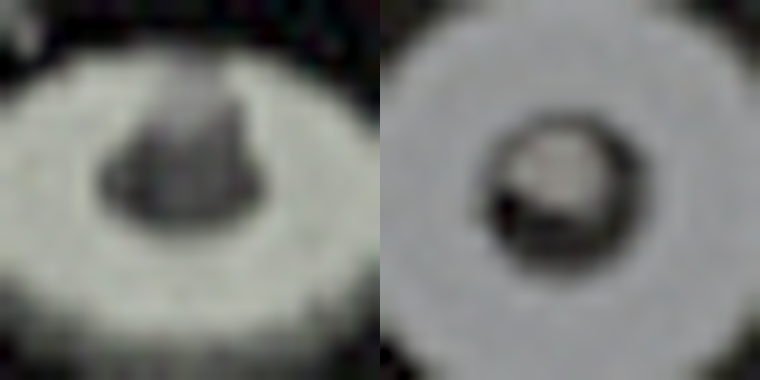

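```bash
python3 - <<'E'
import cv2,numpy as np
from h import *
out=[]
for n,(x,y) in(("side",(278,164)),("top",(200,168))):
    a=np.mean([bot.camera(n).astype(float) for _ in range(6)],0); np.save(f"{n}avg.npy",a)
    s=13; im=cv2.resize(a[y:y+28,x:x+28],None,fx=s,fy=s,interpolation=cv2.INTER_CUBIC)
    im=np.clip(im*1.3,0,255).astype(np.uint8)[:,:,::-1].copy(); out.append(im.copy())
    if n=="top":
        rows=[]
        ax=np.array([.4695,.0826])
        for yaw in(140,160,180):
            t=np.radians(yaw); j=im.copy()
            for r,f,z in((4,1,.09),(6,3,.088),(6,3,.078)):
                th=np.linspace(0,2*np.pi,200); P=np.c_[r*np.cos(th),r*np.sin(th)]; P[:,0]=np.minimum(P[:,0],f)
                P=P@np.array([[np.cos(t),np.sin(t)],[-np.sin(t),np.cos(t)]])/1000+ax
                q=np.array([px(n,[*p,z]) for p in P]); q=((q-[x,y]+.5)*s).astype(int)
                cv2.polylines(j,[q],True,(0,255,0) if z==.09 else (0,0,255) if z==.088 else (255,0,0),1)
            rows.append(j)
cv2.imwrite("pics/s1.png",np.hstack(out))
cv2.imwrite("pics/s2.png",cv2.resize(np.hstack(rows),(798,266)))
E
```

```text
(no output)
```

View pics/s1.png

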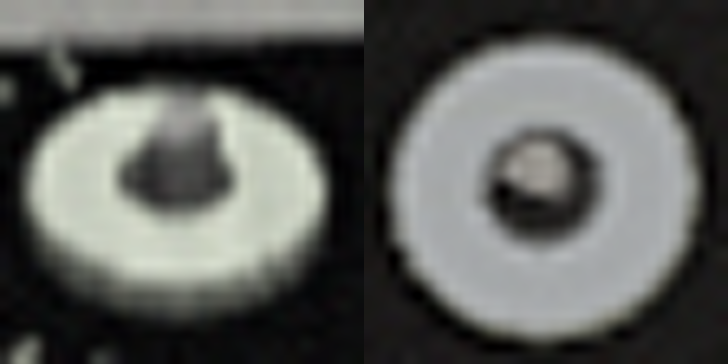

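View pics/s2.png

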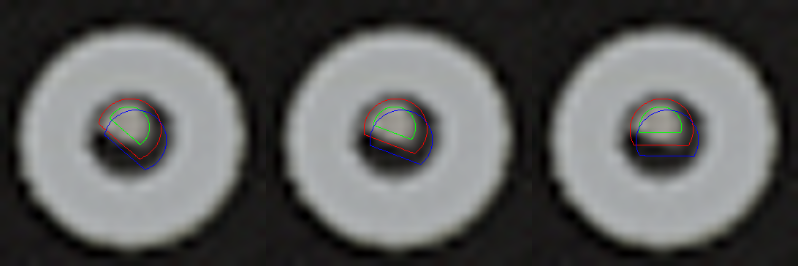

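```bash
cat > fit.py <<'E'
import cv2,numpy as np
from h import *
def D(r,f,yaw,ax,z):
    th=np.linspace(0,2*np.pi,90); P=np.c_[r*np.cos(th),r*np.sin(th)]; P[:,0]=np.minimum(P[:,0],f); t=np.radians(yaw)
    P=P@np.array([[np.cos(t),np.sin(t)],[-np.sin(t),np.cos(t)]])/1000+ax
    return np.c_[P,np.full(len(P),z)]
def proj(n,P):
    K,p,M=cam(n); d=(P-p)@M*[1,-1,-1]; h=d@K.T; return h[:,:2]/h[:,2:]
def masks(n,x,y,w,h,polys,s=8):
    free=np.ones((h*s,w*s),bool);res=[]
    for q in polys:
        m=np.zeros((h*s,w*s),np.uint8); cv2.fillPoly(m,[np.round((q-[x,y]+.5)*s).astype(np.int32)],1)
        m=(m>0)&free; free&=~m; res.append(m)
    res.append(free)
    # blur for optics
    return np.array([cv2.GaussianBlur(cv2.resize(m.astype(np.float32),(w,h),interpolation=cv2.INTER_AREA),(0,0),0.5) for m in res])
if __name__=="__main__":
  for n,(x,y,w,h) in(("top",(206,175,16,16)),):
    I=np.load(f"{n}avg.npy")[y:y+h,x:x+w]
    for yaw in range(0,360,10):
        best=(1e18,)
        for dx in np.arange(-2,2.1,.5):
          for dy in np.arange(-2,2.1,.5):
            ax=np.array([.4695+dx/1000,.0826+dy/1000])
            hole=proj(n,D(8.5,99,0,np.array([.4695,.0826]),.078))
            top=proj(n,D(4,1,yaw,ax,.09)); ch=proj(n,D(6,3,yaw,ax,.088)); bo=proj(n,D(6,3,yaw,ax,.074))
            body=cv2.convexHull(np.vstack([ch,bo]).astype(np.float32))[:,0]
            A=masks(n,x,y,w,h,[top,ch,body,hole]).reshape(5,-1).T
            c,_,_,_=np.linalg.lstsq(A,I.reshape(-1,3),rcond=None); e=((A@c-I.reshape(-1,3))**2).sum()
            if e<best[0]: best=(e,dx,dy,c.mean(1).round())
        print(n,yaw,*best)
E
python3 fit.py
```

```text
top 0 116834.63718942573 2.0 1.0 [128.  48.  12.  67. 131.]
top 10 113495.26651749414 2.0 1.0 [128.  47.  10.  69. 130.]
top 20 114651.82057697528 2.0 1.0 [131.  43.  13.  69. 130.]Traceback (most recent call last):
  File "fit.py", line 26, in <module>
    top=proj(n,D(4,1,yaw,ax,.09)); ch=proj(n,D(6,3,yaw,ax,.088)); bo=proj(n,D(6,3,yaw,ax,.074))
  File "fit.py", line 8, in proj
    K,p,M=cam(n); d=(P-p)@M*[1,-1,-1]; h=d@K.T; return h[:,:2]/h[:,2:]
          ~~~^^^
  File "h.py", line 5, in cam
    c=bot.calibration(n); return c["intrinsics"],np.array(c["xyz"]),R.from_euler("xyz",c["attitude"],degrees=True).as_matrix()
ValueError: time passes only in moves, steps and waits
```

```bash
sed -i '1i from functools import lru_cache' h.py; sed -i 's/^def cam(n)/@lru_cache\ndef cam(n)/' h.py; time python3 fit.py; python3 -c "
from workcell import bot;print(bot.get_obs()['time'])"
```

```text
top 0 116834.63718942573 2.0 1.0 [128.  48.  12.  67. 131.]
top 10 113495.26651749414 2.0 1.0 [128.  47.  10.  69. 130.]
top 20 114651.82057697528 2.0 1.0 [131.  43.  13.  69. 130.]
top 30 114361.00277634422 2.0 1.0 [130.  43.  12.  70. 130.]
top 40 118755.224316197 2.0 1.5 [128.  45.  13.  68. 130.]
top 50 117503.25432110352 1.5 1.0 [130.  39.  13.  74. 130.]
top 60 121031.1014197499 1.5 1.5 [127.  44.  12.  71. 130.]
top 70 124346.11146004134 1.5 1.0 [126.  44.  13.  71. 130.]
top 80 126854.22491185868 1.5 1.0 [127.  46.  14.  69. 130.]
top 90 128029.95708197495 1.0 1.0 [130.  39.  20.  68. 130.]
top 100 133061.34594066069 1.0 1.0 [129.  44.  19.  65. 131.]
top 110 134719.8513928888 1.0 1.5 [125.  53.  19.  60. 131.]
top 120 134296.9952197998 1.0 1.5 [124.  57.  18.  59. 131.]
top 130 128482.12458087754 0.5 2.0 [123.  59.  10.  61. 131.]
top 140 117128.7380249179 0.5 2.0 [121.  65.   3.  62. 131.]
top 150 107063.62050089675 0.0 2.0 [124.  58.   0.  66. 131.]
top 160 100199.77611686333 0.0 2.0 [124.  59.   0.  68. 131.]
top 170 103004.61212428569 0.0 1.5 [125.  54.   7.  68. 131.]
t
[... 463 characters left out ...]
0 -0.5 [126.  48.  22.  65. 130.]
top 260 134176.45789494656 1.5 -1.0 [122.  60.  13.  63. 131.]
top 270 130432.98927596987 1.5 -0.5 [127.  55.  10.  64. 131.]
top 280 131843.33549504884 2.0 -0.5 [122.  65.   5.  61. 131.]
top 290 133386.00653678348 2.0 0.0 [123.  63.   8.  61. 131.]
top 300 132083.6093122501 2.0 0.0 [126.  57.  13.  60. 131.]
top 310 129151.92030394066 2.0 0.0 [128.  55.  15.  61. 131.]
top 320 126100.77904183524 2.0 0.5 [125.  55.  12.  64. 131.]
top 330 124697.65830382456 2.0 0.5 [126.  54.  13.  65. 131.]
top 340 121062.85775085696 2.0 0.5 [128.  49.  14.  66. 131.]
top 350 117554.21893916512 2.0 1.0 [124.  53.   9.  68. 131.]
0.7
real	0m6.890s
user	0m6.657s
sys	0m0.236s
```

```bash
cat > fit2.py <<'E'
from fit import *
from scipy.optimize import differential_evolution as DE
x,y,w,h=200,168,28,29; n="top"
I=np.load("topavg.npy")[y:y+h,x:x+w]
def model(p,full=False):
    ax=.4695+p[0]/1000,.0826+p[1]/1000; ax=np.array(ax)
    ring=proj(n,D(21.5,99,0,ax,.078)); hole=proj(n,D(p[2],99,0,ax,.078)); low=proj(n,D(p[2],99,0,ax,.070))
    r,f,yaw=p[4],p[5],p[3]
    top=proj(n,D(r,f,yaw,ax,.09)); ch=proj(n,D(6,3,yaw,ax,.088)); bo=proj(n,D(6,3,yaw,ax,.072))
    body=cv2.convexHull(np.vstack([ch,bo]).astype(np.float32))[:,0]
    t=np.radians(yaw); 
    rside=cv2.convexHull(np.vstack([ring,proj(n,D(21.5,99,0,ax,.070))]).astype(np.float32))[:,0]
    A=masks(n,x,y,w,h,[top,ch,body,hole,ring,rside]).reshape(7,-1).T
    c,_,_,_=np.linalg.lstsq(A,I.reshape(-1,3),rcond=None); e=((A@c-I.reshape(-1,3))**2).sum()
    return (e,c.mean(1).round(),(A@c).reshape(I.shape)) if full else e
for rng in((90,220),(-90,90)):
    r=DE(model,[(-2,2),(-2,2),(6.5,10),rng,(3.5,5.5),(.5,3)],maxiter=40,popsize=10,seed=1,polish=False)
    e,c,m=model(r.x,True); print(r.x.round(2),e,c)
    cv2.imwrite(f"pics/fit{rng[0]}.png",cv2.resize(np.clip(np.hstack([I,m])[:,:,::-1]*1.3,0,255).astype(np.uint8),None,fx=13,fy=13,interpolation=cv2.INTER_CUBIC))
E
python3 fit2.py
```

```text
[  0.6    0.72   7.89 159.74   4.34   2.76] 98001.62672471907 [119.  27.  27.  28. 129.  -9.  17.]
[ 0.59  0.74  8.1  34.86  4.22  3.  ] 118827.64178293954 [117.   9.  39.  43. 130.  -9.  17.]
```

View pics/fit90.png

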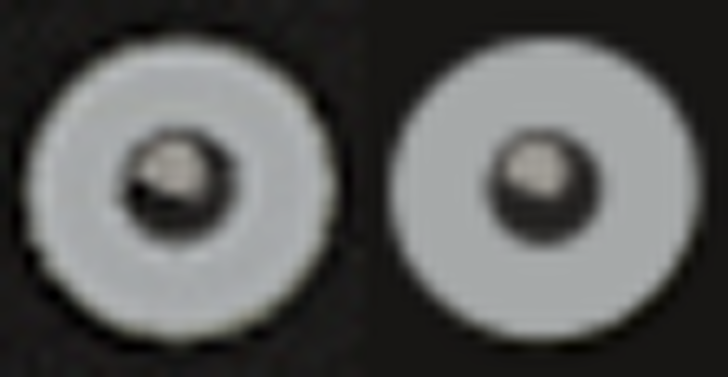

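```bash
cat > fitk.py <<'E'
from fit import *
from scipy.optimize import differential_evolution as DE
W={"top":(335,145,40,42),"side":(311,296,50,44)}
I={n:np.load(f"{n}avg.npy")[y:y+h,x:x+w].mean(2) for n,(x,y,w,h) in W.items()}
th=np.linspace(np.pi/2,1.5*np.pi,20)
G=np.vstack([np.c_[-10+10*np.cos(th),10*np.sin(th)],[[10,-10],[27,-1.5],[27,1.5],[10,10]]])
def model(p,views=("top","side")):
    ax=np.array([.5155+p[0]/1000,-.187+p[1]/1000]); t=np.radians(p[2])
    g=G@np.array([[np.cos(t),np.sin(t)],[-np.sin(t),np.cos(t)]])/1000+ax
    E=0
    for k,n in enumerate(("top","side")):
        if n not in views: continue
        P=lambda z:proj(n,np.c_[g,np.full(len(g),z)])
        hull=lambda a,b:cv2.convexHull(np.vstack([a,b]).astype(np.float32))[:,0]
        a=hull(P(.009),P(.036)); b=hull(proj(n,D(23,99,0,ax,0)),proj(n,D(23,99,0,ax,.009)))
        x,y,w,h=W[n]; m=masks(n,x,y,w,h,[a,b]); A=np.c_[(m[0]+m[1]).ravel(),m[2].ravel()]
        J=np.minimum(I[n],np.median(I[n][:4])).copy(); 
        c,_,_,_=np.linalg.lstsq(A,J.ravel(),rcond=None); E+=((A@c-J.ravel())**2).sum()
    return E
for v in(("top",),("side",),("top","side")):
    r=DE(model,[(-5,5),(-6,6),(-40,40)],args=(v,),maxiter=40,popsize=12,seed=1,polish=False); print(v,r.x.round(2),r.fun)
E
python3 fitk.py
```

```text
('top',) [ 0.69  2.04 -9.42] 172729.89738546973
('side',) [-0.24  0.42 -9.47] 450043.5650957078
('top', 'side') [ 0.    0.87 -9.4 ] 776647.9840058102
```

The knob is at about (0.516, −0.186) with its nose at −9.4°. The spindle is at about (0.470, 0.083) with its flat at about 160°. The side view agrees, since the spindle is cut away on the −x side. I'll move above the knob with the jaws part-closed, because the larger knob is close.

```bash
python3 -m pendant '[[-0.0554,-0.1307,0,0,0,0,0.45],[-0.0554,-0.1307,0,0,0,0,0.45],[-0.0554,-0.1307,0,0,0,0,0.45],[-0.0554,-0.1307,0,0,0,0,0.45],[-0.0554,-0.1307,0,0,0,0,0.45],[-0.0554,-0.1307,0,0,0,0,0.45],[-0.0554,-0.1307,0,0,0,0,0.45],[-0.0554,-0.1307,0,0,0,0,0.45],[-0.0554,-0.1307,0,0,0,0,0.45],[-0.0554,-0.1307,0,0,0,0,0.45]]' 30
```

```text
time: 1.7
ee_pos: [0.4745, -0.2324, 0.2094]
tcp_rot: [-180.0, -0.1, -65.9]
wrist_force: [0.4, -0.8, -0.6]
opening: 0.047
```

```bash
python3 -m pendant '[[0,0,0,0,0,0.045,0.45],[0,0,0,0,0,0.045,0.45],[0,0,0,0,0,0.045,0.45],[0,0,0,0,0,0.045,0.45]]'
```

```text
time: 2.1
ee_pos: [0.4778, -0.2278, 0.2089]
tcp_rot: [-179.9, -0.0, -99.0]
wrist_force: [0.0, 0.1, 0.1]
opening: 0.0471
```

```bash
python3 -m pendant '[[-0.0944,-0.0618,0,0,0,0.002,0.45],[-0.0944,-0.0618,0,0,0,0,0.45],[0,0,0.15,0,0,0,0.45],[0,0,0.15,0,0,0,0.45],[0,0,0.1,0,0,0,0.45],[0,0,0,0,0,0,0.45]]'; python3 - <<'E'
import cv2,numpy as np
from h import *
print(bot.get_obs()["ee_pos"],bot.get_obs()["tcp_rot"])
a=bot.camera("side");b=bot.camera("top")
f=lambda im,x,y:cv2.resize(im[y:y+100,x:x+130][:,:,::-1],None,fx=3,fy=3,interpolation=cv2.INTER_CUBIC)
cv2.imwrite("pics/g1.png",np.clip(1.5*np.hstack([f(a,270,240),f(b,290,110)]).astype(float),0,255))
E
```

```text
time: 2.7
ee_pos: [0.5187, -0.1847, 0.1072]
tcp_rot: [-179.7, -0.1, -99.7]
wrist_force: [-1.0, -0.4, 0.4]
opening: 0.0472
[ 0.5186936  -0.18474599  0.10720946] [-1.79698899e+02 -6.92638205e-02 -9.96761217e+01][ WARN:0@2.883] global loadsave.cpp:1063 imwrite_ Unsupported depth image for selected encoder is fallbacked to CV_8U.
```

View pics/g1.png

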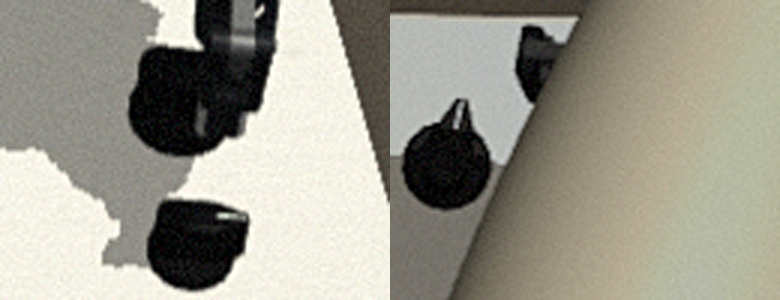

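The gripper is above the knob: in the side view the fingers are at crop (215,100) and the knob at (197,245). The top view is blocked by the arm. I'll descend.

```bash
python3 -m pendant '[[0.004,0.012,0.12,0,0,0,0.45],[0,0,0.12,0,0,0,0.45],[0,0,0.06,0,0,0,0.45],[0,0,0,0,0,0,0.45]]'; python3 - <<'E'
import cv2,numpy as np
from h import *
print(bot.get_obs()["ee_pos"],bot.get_obs()["tcp_rot"])
a=bot.camera("side")
cv2.imwrite("pics/g2.png",cv2.resize(np.clip(1.8*a[260:350,280:400][:,:,::-1].astype(float),0,255).astype(np.uint8),None,fx=5,fy=5,interpolation=cv2.INTER_CUBIC))
E
```

```text
time: 3.2
ee_pos: [0.5224, -0.1884, 0.0431]
tcp_rot: [-178.7, -0.2, -99.7]
wrist_force: [-0.2, 0.2, -0.6]
opening: 0.0472
[ 0.52238337 -0.18835094  0.04311964] [-178.7290427    -0.24211256  -99.73539516]
```

View pics/g2.png

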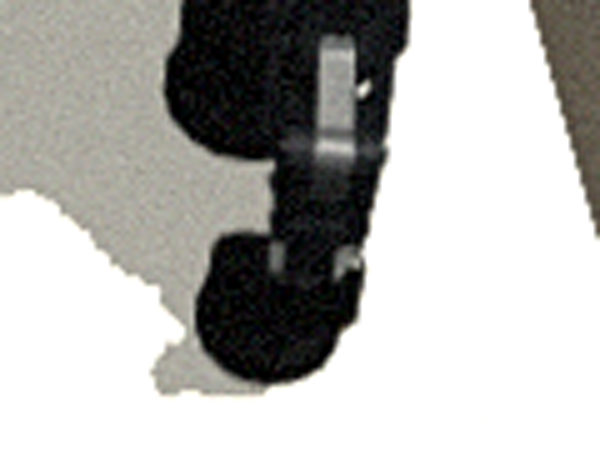

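```bash
python3 -m pendant '[[-0.0044,0.028,0,-0.0072,0,0,0.45],[0,0,0,0,0,0,0.45]]'
```

```text
time: 3.45
ee_pos: [0.5171, -0.1867, 0.0477]
tcp_rot: [-179.8, -0.3, -99.7]
wrist_force: [0.5, -0.2, 0.4]
opening: 0.0466
```

```bash
python3 -m pendant '[[-0.003,0.004,0.04,0,0,0,0.45],[0,0.004,0.04,0,0,0,0.45],[0,0.004,0.03,0,0,0,0.45],[0,0,0.02,0,0,0,0.45],[0,0,0,0,0,0,0.45]]'
```

```text
time: 3.95
ee_pos: [0.515, -0.1857, 0.0139]
tcp_rot: [-179.7, -0.3, -99.7]
wrist_force: [-0.5, 0.4, -0.2]
opening: 0.0469
```

```bash
python3 -m pendant '[[0,0,0,0,0,0,1],[0,0,0,0,0,0,1],[0,0,0,0,0,0,1],[0,0,0,0,0,0,1],[0,0,0,0,0,0,1]]' 80; python3 - <<'E'
import cv2,numpy as np
from h import *
a=bot.camera("side")
cv2.imwrite("pics/g3.png",cv2.resize(np.clip(2.5*a[260:350,280:400][:,:,::-1].astype(float),0,255).astype(np.uint8),None,fx=5,fy=5,interpolation=cv2.INTER_CUBIC))
E
```

```text
time: 4.45
ee_pos: [0.519, -0.1845, 0.0198]
tcp_rot: [-179.2, -0.1, -99.6]
wrist_force: [-0.0, -0.3, 0.3]
opening: -0.0001
```

View pics/g3.png

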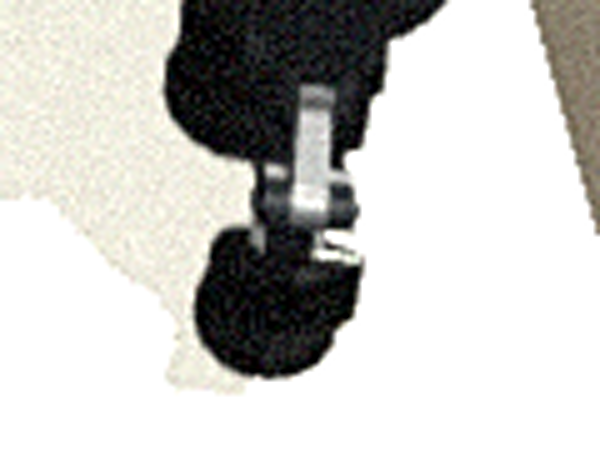

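The gripper shut on nothing. I need to know whether the fingers are behind or above the knob, so I'll check the projections.

```bash
python3 - <<'E'
from h import *
o=bot.get_obs(); p=o["ee_pos"]; print(p,o["tcp_rot"],o["opening"])
s=np.array([280,260])
for P in(p,p+[0,0,.019],[.5157,-.186,.036],[.5157,-.186,0],[.542,-.190,.036]): print(np.round(P,3),((px("side",P)-s+.5)*5).round(),px("top",P).round(1))
E
```

```text
[ 0.51893248 -0.18452953  0.01961868] [-1.79168940e+02 -1.11022327e-01 -9.96444811e+01] -2.9749510058786622e-05
[ 0.519 -0.185  0.02 ] [283. 282.] [355.2 165.9]
[ 0.519 -0.185  0.039] [289. 245.] [356.7 163.6]
[ 0.516 -0.186  0.036] [278. 255.] [357.3 165.6]
[ 0.516 -0.186  0.   ] [268. 323.] [354.4 169.9]
[ 0.542 -0.19   0.036] [366. 262.] [359.2 152.2]
```

```bash
python3 - <<'E'
import cv2,numpy as np
from h import *
a=np.mean([bot.camera("side").astype(float) for _ in range(4)],0)
c=cv2.resize(a[285:345,300:370][:,:,::-1],None,fx=8,fy=8,interpolation=cv2.INTER_CUBIC)
cv2.imwrite("pics/g4.png",(255*(np.clip(c,0,255)/255)**.45).astype(np.uint8))
E
```

```text
(no output)
```

View pics/g4.png

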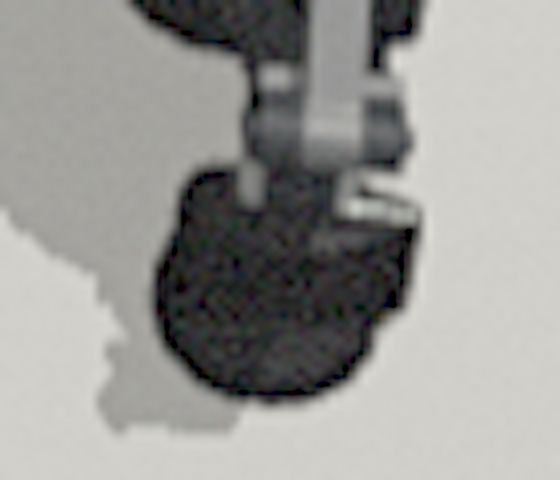

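```bash
python3 -m pendant '[[0,0,0,0,0,0,1]]'; python3 -m pendant '[[0,0,0,0,0,0,1]]'; python3 - <<'E'
from h import *
s=np.array([300,285])
f=lambda P:((px("side",P)-s+.5)*8).round()
print(f([.5224,-.212,.0431]),f([.5224,-.212,.048]), "g2 crop5:",(px("side",[.5224,-.212,.0431])-[279.5,259.5])*5,(px("side",[.5224,-.212,.048])-[279.5,259.5])*5)
E
```

```text
time: 4.8
ee_pos: [0.518, -0.1844, 0.0182]
tcp_rot: [-179.3, -0.1, -99.7]
wrist_force: [0.2, -0.6, 0.6]
opening: 0.0004
time: 4.9
ee_pos: [0.5178, -0.1845, 0.0179]
tcp_rot: [-179.3, -0.1, -99.7]
wrist_force: [-0.5, 0.2, 0.7]
opening: -0.0
[345. 301.] [347. 285.] g2 crop5: [315.46088085 312.92489342] [317.1442554  303.30006507]
```

```bash
python3 -m pendant '[[0,0,-0.1,0,0,0,1],[0,0,-0.1,0,0,0,1],[0,0,-0.1,0,0,0,1],[0,0,0,0,0,0,1]]'; python3 - <<'E'
import cv2,numpy as np
from h import *
a=np.mean([bot.camera("side").astype(float) for _ in range(2)],0)
o=bot.get_obs(); p=o["ee_pos"]; print(p,o["tcp_rot"])
for P in(p,p+[0,0,.019]): print((px("side",P)-[294.5,254.5])*6)
c=cv2.resize(a[255:345,295:385][:,:,::-1],None,fx=6,fy=6,interpolation=cv2.INTER_CUBIC)
cv2.imwrite("pics/g5.png",(255*(np.clip(c,0,255)/255)**.5).astype(np.uint8))
E
```

```text
time: 5.3
ee_pos: [0.5156, -0.1839, 0.0936]
tcp_rot: [-179.6, -0.1, -99.7]
wrist_force: [0.4, 1.1, 0.4]
opening: 0.0001
[ 0.51440008 -0.18345469  0.09035914] [-1.79799139e+02 -1.73981180e-02 -9.96837476e+01]
[257.3120917  194.53856516]
[264.81662809 144.69594501]
```

View pics/g5.png

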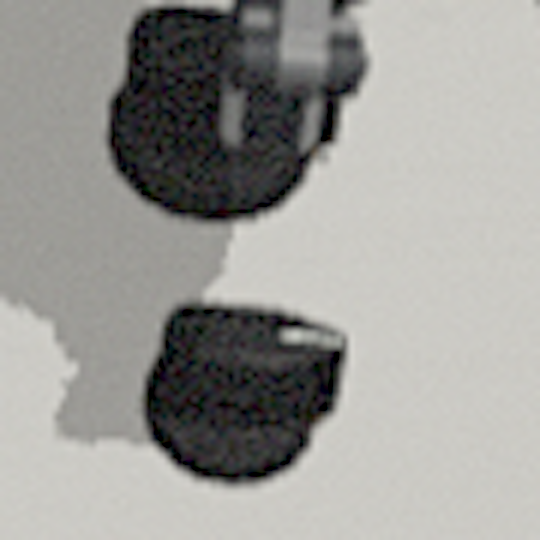

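```bash
python3 -m pendant '[[0,0.12,0,0,0,0,1],[0,0.12,0,0,0,0,1],[0,0,0,0,0,0,1]]'; python3 - <<'E'
import cv2,numpy as np
from h import *
a=np.mean([bot.camera("side").astype(float) for _ in range(2)],0)
o=bot.get_obs(); p=o["ee_pos"]; print(p,o["tcp_rot"])
for P in(p,p+[0,0,.019]): print((px("side",P)-[259.5,234.5])*6)
c=cv2.resize(a[235:335,260:380][:,:,::-1],None,fx=6,fy=6,interpolation=cv2.INTER_CUBIC)
cv2.imwrite("pics/g6.png",(255*(np.clip(c,0,255)/255)**.5).astype(np.uint8))
E
```

```text
time: 5.7
ee_pos: [0.4521, -0.1724, 0.0854]
tcp_rot: [179.8, 0.1, -99.7]
wrist_force: [1.1, 0.1, 0.3]
opening: -0.0003
[ 0.45448589 -0.1729841   0.08580014] [ 1.79948317e+02  3.39188363e-02 -9.96569644e+01]
[216.76706109 301.87023477]
[219.78084674 252.31204107]
```

View pics/g6.png

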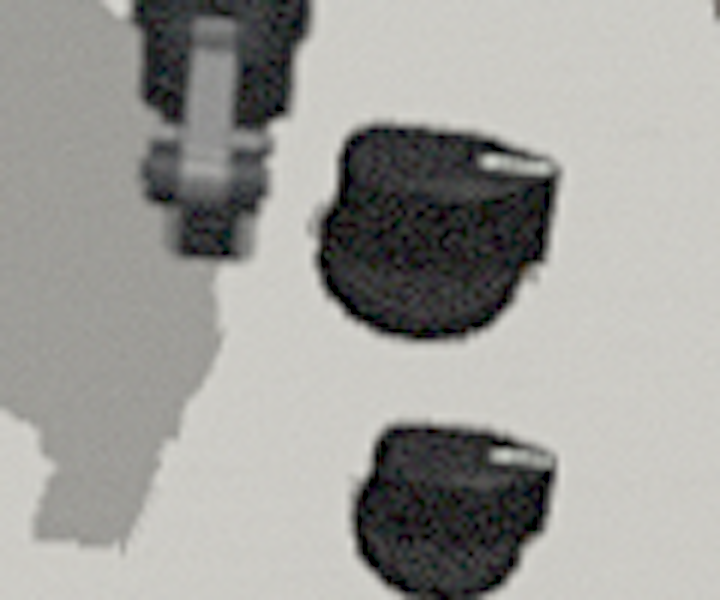

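```bash
python3 - <<'E'
import cv2,numpy as np
from h import *
a=bot.camera("top"); p=bot.get_obs()["ee_pos"]; print(p,px("top",p),px("top",p+[0,0,.1]))
s=bot.camera("side")
cv2.imwrite("pics/t6.png",np.vstack([a[60:300,150:450],s[100:340,150:450]])[:,:,::-1])
c=np.hstack([a[60:300,150:450],s[100:340,150:450]])[:,:,::-1]
cv2.imwrite("pics/t6.png",(255*(c/255)**.6).astype(np.uint8))
E
```

```text
[ 0.45509983 -0.17308782  0.08604845] [354.66150486 191.5238772 ] [363.92848687 179.68999377]
```

View pics/t6.png

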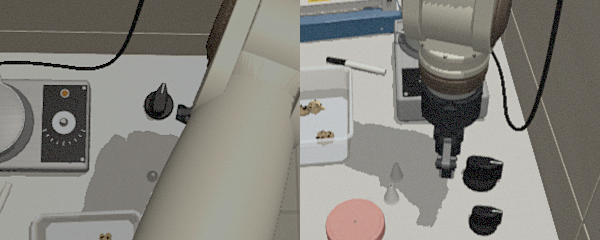

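The shut fingertips appear about 16 mm higher in the picture than the reported TCP. I'll check this by touching the empty table gently here.

```bash
python3 -m pendant '[[0,0,0.06,0,0,0,1],[0,0,0.06,0,0,0,1],[0,0,0.06,0,0,0,1],[0,0,0.06,0,0,0,1],[0,0,0,0,0,0,1]]';python3 -m pendant '[[0,0,0,0,0,0,1],[0,0,0,0,0,0,1]]'; python3 - <<'E'
import cv2,numpy as np
from h import *
a=bot.camera("side").astype(float)
o=bot.get_obs(); p=o["ee_pos"]; print(p,o["tcp_rot"])
for P in(p,p+[0,0,.019]): print((px("side",P)-[259.5,234.5])*6)
c=cv2.resize(a[235:335,260:380][:,:,::-1],None,fx=6,fy=6,interpolation=cv2.INTER_CUBIC)
cv2.imwrite("pics/g7.png",(255*(np.clip(c,0,255)/255)**.5).astype(np.uint8))
E
```

```text
time: 6.4
ee_pos: [0.4572, -0.1731, 0.0188]
tcp_rot: [179.8, 0.1, -99.6]
wrist_force: [-0.3, 1.0, 0.0]
opening: 0.0003
time: 6.6
ee_pos: [0.4573, -0.173, 0.018]
tcp_rot: [179.8, 0.1, -99.6]
wrist_force: [1.1, 0.2, -0.3]
opening: 0.0
[ 0.45741476 -0.17307637  0.01826406] [ 1.79792242e+02  7.25647465e-02 -9.95776976e+01]
[218.0994965  464.75610942]
[220.95740219 420.82481344]
```

View pics/g7.png

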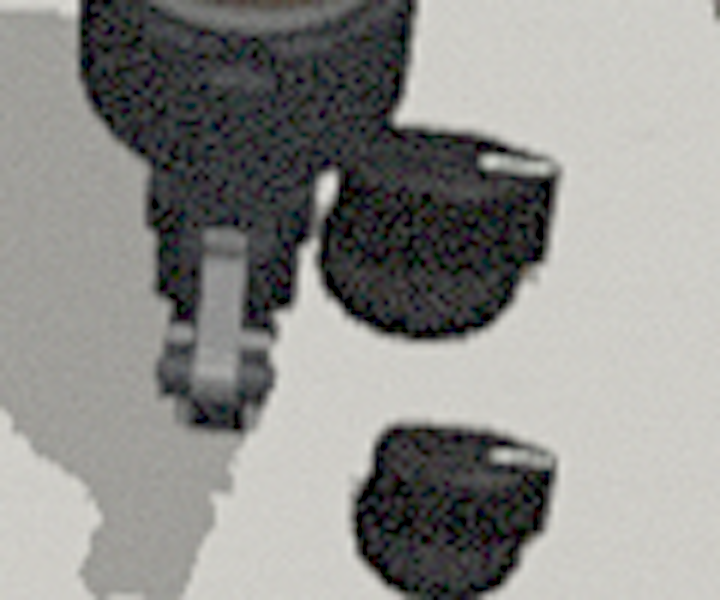

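```bash
python3 -m pendant '[[0,0,0.02,0,0,0,1],[0,0,0.02,0,0,0,1],[0,0,0.02,0,0,0,1]]';python3 -m pendant '[[0,0,0.012,0,0,0,1],[0,0,0.012,0,0,0,1]]';python3 -m pendant '[[0,0,0.012,0,0,0,1],[0,0,0.012,0,0,0,1]]'
```

```text
time: 6.95
ee_pos: [0.4588, -0.1736, 0.0042]
tcp_rot: [180.0, 0.0, -99.6]
wrist_force: [0.3, -0.4, -0.2]
opening: 0.0
time: 7.15
ee_pos: [0.4586, -0.1735, -0.0026]
tcp_rot: [180.0, 0.0, -99.6]
wrist_force: [0.0, -0.5, -0.6]
opening: 0.0
time: 7.35
ee_pos: [0.4586, -0.1735, -0.0092]
tcp_rot: [180.0, 0.0, -99.6]
wrist_force: [-0.1, 0.6, -0.2]
opening: 0.0
```

```bash
python3 -m pendant '[[0,0,0.008,0,0,0,1],[0,0,0.008,0,0,0,1]]';python3 -m pendant '[[0,0,0.006,0,0,0,1]]';python3 -m pendant '[[0,0,0.006,0,0,0,1]]'; python3 - <<'E'
import cv2,numpy as np
from h import *
a=bot.camera("side").astype(float)
o=bot.get_obs(); p=o["ee_pos"]; print(p,o["q"])
for z in(0,.01,.016): print((px("side",p+[0,0,z])-[259.5,234.5])*6)
c=cv2.resize(a[235:335,260:380][:,:,::-1],None,fx=6,fy=6,interpolation=cv2.INTER_CUBIC)
cv2.imwrite("pics/g8.png",(255*(np.clip(c,0,255)/255)**.5).astype(np.uint8))
E
```

```text
time: 7.55
ee_pos: [0.4585, -0.1735, -0.0137]
tcp_rot: [180.0, 0.0, -99.6]
wrist_force: [-0.4, -0.7, 0.4]
opening: 0.0001
time: 7.65
ee_pos: [0.4585, -0.1735, -0.0154]
tcp_rot: [180.0, 0.0, -99.6]
wrist_force: [-0.5, -0.2, -0.3]
opening: -0.0005
time: 7.75
ee_pos: [0.4585, -0.1735, -0.017]
tcp_rot: [180.0, 0.0, -99.6]
wrist_force: [-0.6, 0.4, 0.1]
opening: -0.0002
[ 0.45835587 -0.17341458 -0.01727158] [-2.07425669e+01 -1.16255269e+00 -2.14686364e+01  6.97572033e+01
  3.02013023e-02  1.68835832e+02]
[216.60432934 544.10916529]
[218.04001659 522.5135663 ]
[218.91306658 509.38115371]
```

View pics/g8.png

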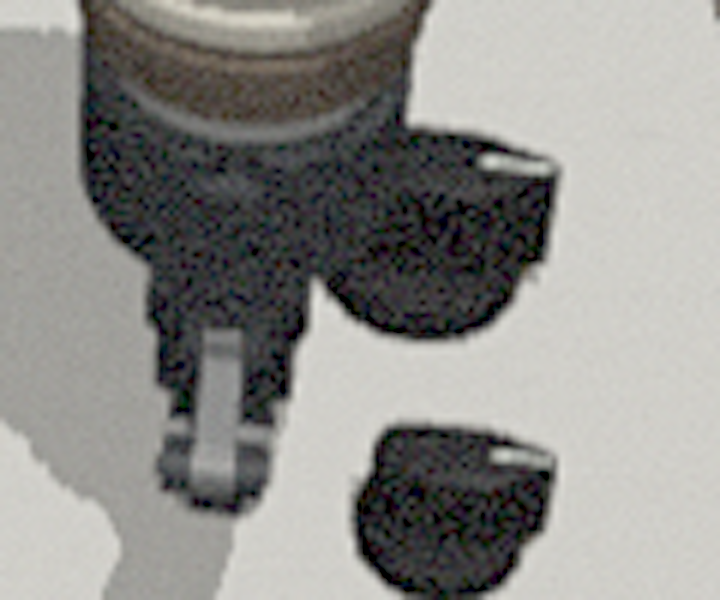

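```bash
for i in 1; do python3 -m pendant '[[0,0,0.008,0,0,0,1]]';python3 -m pendant '[[0,0,0.008,0,0,0,1]]';python3 -m pendant '[[0,0,0.008,0,0,0,1]]'; done
```

```text
time: 7.9
ee_pos: [0.4586, -0.1735, -0.0191]
tcp_rot: [180.0, 0.0, -99.6]
wrist_force: [-0.3, 0.8, -0.5]
opening: -0.0
time: 8.0
ee_pos: [0.4586, -0.1735, -0.0212]
tcp_rot: [180.0, 0.0, -99.6]
wrist_force: [-0.4, -0.2, -0.4]
opening: 0.0
time: 8.1
ee_pos: [0.4587, -0.1735, -0.0219]
tcp_rot: [-180.0, 0.0, -99.6]
wrist_force: [-11.7, 4.0, 33.4]
opening: 0.0002
```

The table contact came at a reported z of −0.0215, so the true tip height is the reported z plus about 21.5 mm, which agrees with the pictures. I'll back off and redo the grasp using that offset.

```bash
python3 -m pendant '[[0,0,-0.08,0,0,0,0.45],[0,0,-0.1,0,0,0,0.45],[0,0,-0.1,0,0,0,0.45],[0,0,-0.04,0,0,0,0.45],[0,0,0,0,0,0,0.45],[0,0,0,0,0,0,0.45]]' 60
```

```text
time: 8.7
ee_pos: [0.4581, -0.1734, 0.0593]
tcp_rot: [179.9, 0.0, -99.6]
wrist_force: [-0.3, 0.3, -0.6]
opening: 0.0469
```

```bash
python3 -m pendant '[[0.005,-0.122,0,0,0,0,0.45],[0.005,-0.122,0,0,0,0,0.45],[0,0,0,0,0,0,0.45],[0,0,0,0,0,0,0.45]]'
```

```text
time: 9.1
ee_pos: [0.517, -0.1855, 0.0534]
tcp_rot: [179.5, 0.1, -99.6]
wrist_force: [-0.6, -0.3, -0.7]
opening: 0.0469
```

Now I'll go down to a reported −0.008 in slow steps.

```bash
python3 -m pendant '[[0,0,0.04,0.002,0,0,0.45],[0,0,0.04,0,0,0,0.45],[0,0,0.04,0,0,0,0.45],[0,0,0.03,0,0,0,0.45],[0,0,0,0,0,0,0.45]]'; python3 -m pendant '[[0,0,0,0,0,0,0.45]]'; python3 - <<'E'
import cv2,numpy as np
from h import *
a=bot.camera("side")
cv2.imwrite("pics/g9.png",cv2.resize((255*(a[260:350,280:400][:,:,::-1]/255.)**.5).astype(np.uint8),None,fx=5,fy=5,interpolation=cv2.INTER_CUBIC))
E
```

```text
time: 9.6
ee_pos: [0.5131, -0.1844, 0.0101]
tcp_rot: [179.7, 0.2, -99.6]
wrist_force: [-0.1, 1.3, 0.0]
opening: 0.0471
time: 9.7
ee_pos: [0.5129, -0.1844, 0.0099]
tcp_rot: [179.7, 0.2, -99.6]
wrist_force: [0.1, 0.1, 0.8]
opening: 0.0469
```

View pics/g9.png

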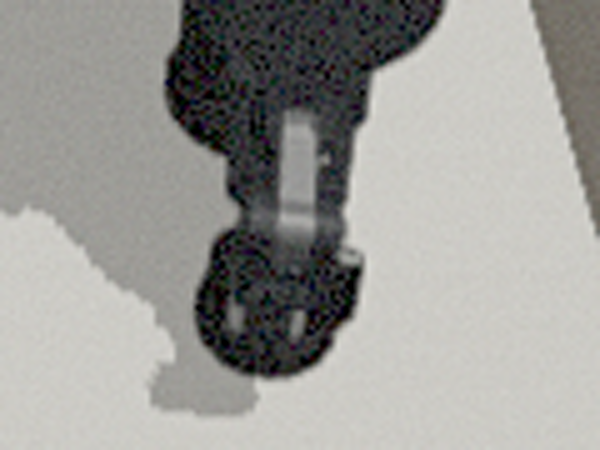

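```bash
python3 -m pendant '[[0.005,-0.012,0.02,0,0,0,0.45],[0,-0.004,0.02,0,0,0,0.45],[0,-0.004,0.02,0,0,0,0.45],[0,0,0,0,0,0,0.45]]'; python3 -m pendant '[[0,0,0,0,0,0,0.45]]'
```

```text
time: 10.15
ee_pos: [0.5189, -0.1869, -0.0052]
tcp_rot: [179.8, 0.1, -99.6]
wrist_force: [-0.3, -0.2, -0.5]
opening: 0.0471
time: 10.25
ee_pos: [0.5189, -0.1869, -0.0054]
tcp_rot: [179.8, 0.1, -99.6]
wrist_force: [0.5, 1.1, 0.7]
opening: 0.0467
```

```bash
python3 -m pendant '[[0,0.01,0.012,0,0,0,0.45],[0,0,0,0,0,0,0.45]]'; python3 -m pendant '[[0,0,0,0,0,0,0.8],[0,0,0,0,0,0,0.9],[0,0,0,0,0,0,1],[0,0,0,0,0,0,1],[0,0,0,0,0,0,1]]' 60
```

```text
time: 10.45
ee_pos: [0.5162, -0.1864, -0.0085]
tcp_rot: [179.8, 0.1, -99.6]
wrist_force: [0.8, -0.3, -0.5]
opening: 0.047
time: 10.95
ee_pos: [0.5163, -0.1865, -0.0081]
tcp_rot: [179.8, 0.1, -99.6]
wrist_force: [-0.6, -0.1, -1.5]
opening: 0.0189
```

The knob is gripped, with an opening of 18.9 mm. I'll lift it and look.

```bash
python3 -m pendant '[[0,0,-0.1,0,0,0,1],[0,0,-0.14,0,0,0,1],[0,0,-0.14,0,0,0,1],[0,0,-0.14,0,0,0,1],[0,0,-0.08,0,0,0,1],[0,0,0,0,0,0,1]]' 80; python3 - <<'E'
import cv2,numpy as np
from h import *
a=bot.camera("side");print(bot.get_obs()["ee_pos"],bot.get_obs()["opening"])
cv2.imwrite("pics/l1.png",cv2.resize((255*(a[180:330,250:430][:,:,::-1]/255.)**.5).astype(np.uint8),None,fx=4,fy=4,interpolation=cv2.INTER_CUBIC))
E
```

```text
time: 11.55
ee_pos: [0.5153, -0.1863, 0.1453]
tcp_rot: [179.6, 0.2, -99.6]
wrist_force: [0.3, 0.0, -1.1]
opening: 0.0184
[ 0.51490939 -0.18616401  0.14368832] 0.018465366476448235
```

View pics/l1.png

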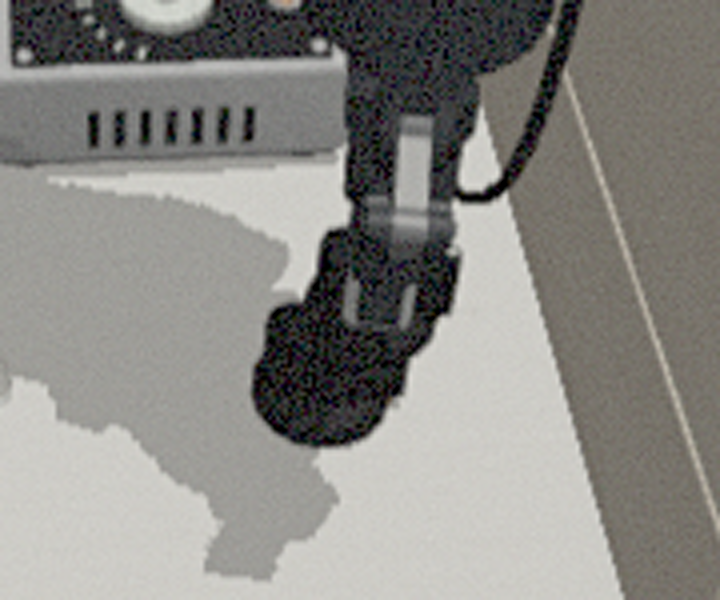

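```bash
python3 -m pendant '[[-0.1146,0.0394,0,0,0,0,1],[-0.1146,0.0394,0,0,0,0,1],[-0.1146,0.0394,0,0,0,0,1],[-0.1146,0.0394,0,0,0,0,1],[-0.1146,0.0394,0,0,0,0,1],[-0.1146,0.0394,0,0,0,0,1],[-0.1146,0.0394,0,0,0,0,1],[-0.1146,0.0394,0,0,0,0,1],[-0.1146,0.0394,0,0,0,0,1],[0,0,0,0,0,0,1]]'
```

```text
time: 12.6
ee_pos: [0.446, 0.0031, 0.1396]
tcp_rot: [178.6, 4.4, -92.7]
wrist_force: [0.0, -0.2, -0.3]
opening: 0.0183
```

```bash
python3 -m pendant '[[0,0,0,0,0,-0.047,1],[0,0,0,0,0,-0.047,1],[0,0,0,0,0,-0.047,1],[0,0,0,0,0,-0.047,1],[0,0,0,0,0,-0.047,1],[0,0,0,0,0,-0.047,1],[0,0,0,0,0,-0.047,1],[0,0,0,0,0,-0.047,1],[0,0,0,0,0,-0.047,1],[0,0,0,0,0,-0.047,1],[0,0,0,0,0,-0.047,1],[0,0,0,0,0,-0.047,1]]'
```

```text
time: 13.8
ee_pos: [0.4483, 0.0009, 0.1417]
tcp_rot: [-175.6, -0.1, 10.6]
wrist_force: [0.2, -0.1, 0.0]
opening: 0.0183
```

```bash
python3 -m pendant '[[0,0,0,0,0,-0.047,1],[0,0,0,0,0,-0.047,1],[0,0,0,0,0,-0.047,1],[0,0,0,0,0,-0.047,1],[0,0,0,0,0,-0.047,1],[0,0,0,0,0,-0.047,1],[0,0,0,0,0,-0.047,1],[0,0,0,0,0,0,1]]'; cat > step.py <<'E'
import sys
from h import *
# target rep pos (x,y,z), yaw -> shift numbers & turn numbers
t=[float(v) for v in sys.argv[1:5]]
o=bot.get_obs(); p=o["ee_pos"]; M=R.from_euler("xyz",o["tcp_rot"],degrees=True)
T=R.from_euler("xyz",[180,0,t[3]],degrees=True)
print("pos",p.round(4),"rot",o["tcp_rot"].round(2),"q",o["q"].round(1),"F",o["wrist_force"].round(1),o["torque"].round(2))
print("shift",(M.inv().apply(np.array(t[:3])-p)/.25).round(4),"turn",((M.inv()*T).as_rotvec()/np.pi).round(4))
E
python3 step.py .4706 .0828 .14 70
```

```text
time: 14.6
ee_pos: [0.45, -0.0011, 0.1427]
tcp_rot: [-178.1, -3.8, 70.8]
wrist_force: [-0.2, -0.0, -1.3]
opening: 0.0183
pos [ 0.45   -0.0011  0.1427] rot [-178.11   -3.85   70.84] q [ -3.   -8.8 -10.8  88.7   4.2  16.1] F [-0.2 -0.  -1.3] [-0.    0.04 -0.02]
shift [ 0.3426 -0.0311  0.0348] turn [-0.0107 -0.0213  0.005 ]
```

```bash
python3 -m pendant '[[0,0,0,-0.0107,-0.0213,0.005,1],[0.085,-0.008,0,0,0,0,1],[0.085,-0.008,0,0,0,0,1],[0.085,-0.008,0,0,0,0,1],[0.05,-0.005,0,0,0,0,1],[0,0,0,0,0,0,1],[0,0,0,0,0,0,1]]';python3 step.py .4706 .0828 .14 70
```

```text
time: 15.3
ee_pos: [0.4718, 0.0739, 0.1431]
tcp_rot: [179.8, 0.1, 68.0]
wrist_force: [-0.3, -0.1, -0.8]
opening: 0.0185
pos [0.4718 0.0739 0.1431] rot [1.7976e+02 1.4000e-01 6.7990e+01] q [ 9.1 -5.9 -8.1 87.7 -0.2 31.1] F [-0.3 -0.1 -0.8] [-0.03 -0.03 -0.02]
shift [ 0.0313 -0.018   0.0122] turn [ 0.0013  0.0008 -0.0112]
```

```bash
python3 -m pendant '[[0.0313,-0.018,0.05,0.0013,0.0008,-0.0112,1],[0,0,0.03,0,0,0,1],[0,0,0,0,0,0,1],[0,0,0,0,0,0,1]]';python3 step.py .4706 .0828 .12 70; python3 - <<'E'
import cv2,numpy as np
from h import *
a=bot.camera("side");b=bot.camera("top")
g=lambda c:cv2.resize((255*(c[:,:,::-1]/255.)**.5).astype(np.uint8),(400,400),interpolation=cv2.INTER_CUBIC)
cv2.imwrite("pics/p1.png",np.hstack([g(a[120:220,240:340]),g(b[130:230,160:260])]))
p=bot.get_obs()["ee_pos"]
for P in(p+[0,0,.008],p+[0,0,.026],p+[0,0,.044],[.470,.0833,.09],[.470,.0833,.078]): print((px("side",P)-[239.5,119.5])*4,(px("top",P)-[159.5,129.5])*4+[400,0])
E
```

```text
time: 15.7
ee_pos: [0.4699, 0.0817, 0.1206]
tcp_rot: [-179.9, 0.0, 69.9]
wrist_force: [0.6, -0.7, -1.0]
opening: 0.0182
pos [0.4699 0.0817 0.1206] rot [-1.7994e+02  2.0000e-02  6.9880e+01] q [  9.9  -5.8 -10.5  85.4   0.   30. ] F [ 0.6 -0.7 -1. ] [-0.03  0.01  0.03]
shift [0.0049 0.0011 0.0026] turn [-0.0003  0.0001 -0.0007]
[213.52418599 145.78235572] [606.23950606 185.27428347]
[214.93588568 113.03202995] [601.45320947 175.91389485]
[216.38680115  79.3719284 ] [596.47723601 166.18256196]
[210.07161819 211.65107847] [612.56623202 204.56405007]
[209.20843182 231.79963843] [615.45973997 210.13939356]
```

View pics/p1.png

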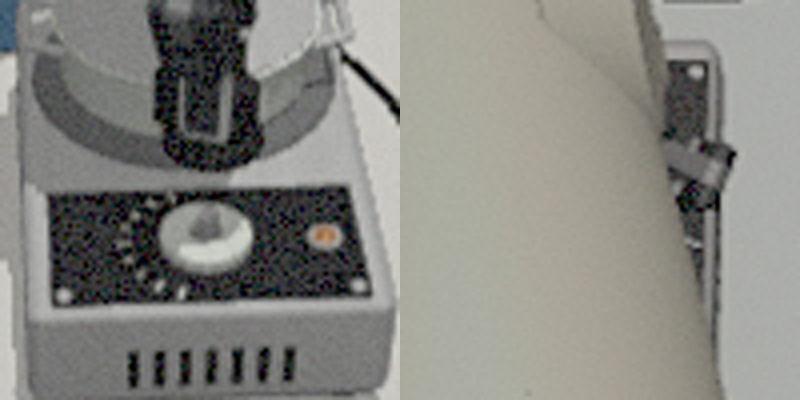

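```bash
python3 - <<'E'
import cv2,numpy as np
from fit import *
a=np.mean([bot.camera("side").astype(float) for _ in range(3)],0)
x,y=262,120;s=10
c=cv2.resize(a[y:y+58,x:x+62],None,fx=s,fy=s,interpolation=cv2.INTER_CUBIC)[:,:,::-1]
c=(255*(np.clip(c,0,255)/255.)**.45).astype(np.uint8); d=c.copy()
p=bot.get_obs()["ee_pos"]; print(p)
ax=p[:2]+[0.0006,-.0005]
for z in(.008,.017):
    q=(proj("side",D(23,99,0,ax,p[2]+z))-[x-.5,y-.5])*s
    cv2.polylines(d,[q.astype(int)],True,(0,255,0),1)
cv2.imwrite("pics/p2.png",cv2.resize(np.hstack([c,d]),(800,374)))
E
```

```text
[0.47042953 0.08194621 0.1213843 ]
```

View pics/p2.png

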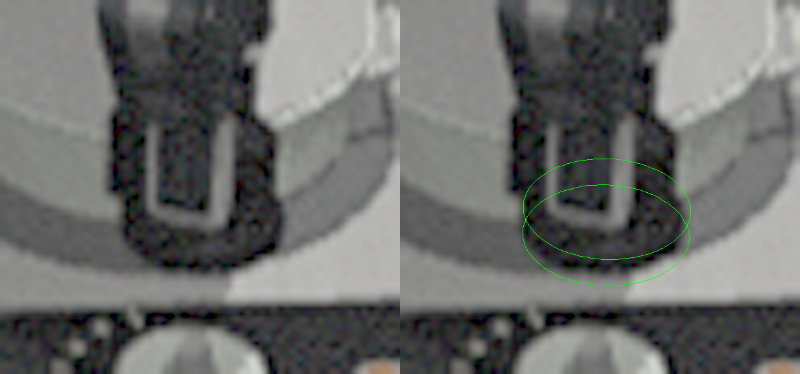

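```bash
python3 - <<'E'
from fit import *
for P in([.541,-.1901,.1877],[.541,-.1901,.1607],[.541,-.1831,.1877],[.541,-.1901,.1937]): print((px("side",P)-[249.5,179.5])*4)
E
```

```text
[462.35705731 257.88420471]
[451.89184914 312.32385865]
[458.39839092 242.40568389]
[464.76112661 245.37831867]
```

```bash
python3 step.py .4708 .0830 .100 70.2; python3 -m pendant '[[0.004,0.001,0.04,0,0,0,1],[0,0,0.04,0,0,0,1],[0,0,0,0,0,0,1],[0,0,0,0,0,0,1]]';python3 step.py .4708 .0830 .095 70.2; cat > ov.py <<'E'
import cv2,numpy as np,sys
from fit import *
a=np.mean([bot.camera("side").astype(float) for _ in range(2)],0)
x,y=262,130;s=10
c=cv2.resize(a[y:y+58,x:x+62],None,fx=s,fy=s,interpolation=cv2.INTER_CUBIC)[:,:,::-1]
c=(255*(np.clip(c,0,255)/255.)**.45).astype(np.uint8); d=c.copy()
p=bot.get_obs()["ee_pos"]; print(p)
ax=p[:2]+[0.0006,-.0005]
for z in(.008,.017):
    q=(proj("side",D(23,99,0,ax,p[2]+z))-[x-.5,y-.5])*s
    cv2.polylines(d,[q.astype(int)],True,(0,255,0),1)
q=(proj("side",D(21.5,99,0,np.array([.470,.0833]),.078))-[x-.5,y-.5])*s
cv2.polylines(d,[q.astype(int)],True,(0,0,255),1)
cv2.imwrite(sys.argv[1],cv2.resize(np.hstack([c,d]),(800,374)))
E
python3 ov.py pics/p3.png
```

```text
pos [0.4704 0.0819 0.1214] rot [-1.80e+02 -1.00e-02  6.99e+01] q [  9.9  -5.8 -10.4  85.4   0.   30. ] F [-0.6 -0.  -0.3] [-0.02 -0.05 -0.03]
shift [ 0.0044 -0.0001  0.0855] turn [-0.     -0.0001 -0.0017]
time: 16.35
ee_pos: [0.471, 0.0828, 0.0994]
tcp_rot: [-180.0, -0.0, 69.9]
wrist_force: [0.7, -0.2, -0.8]
opening: 0.0188
pos [0.471  0.0828 0.0994] rot [-1.800e+02 -1.000e-02  6.989e+01] q [ 10.   -5.6 -12.6  83.    0.   30.1] F [ 0.7 -0.2 -0.8] [ 0.02 -0.07 -0.03]
shift [ 0.0004 -0.0012  0.0177] turn [-0.     -0.0001 -0.0017]
[0.47113338 0.0828072  0.09967577]
```

View pics/p3.png

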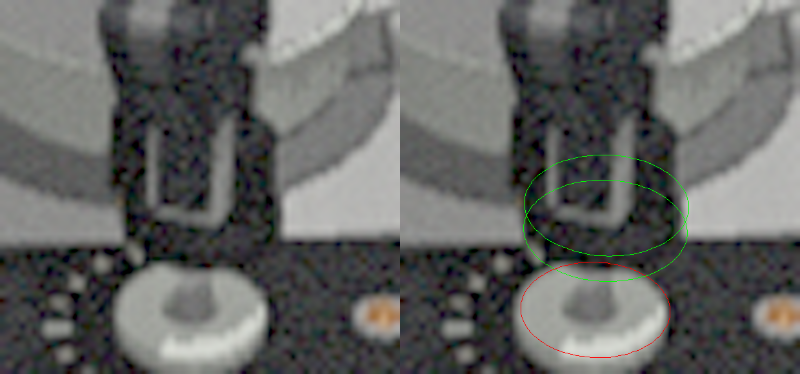

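```bash
python3 -m pendant '[[0,0,0.02,0,0,0,1],[0,0,0.02,0,0,0,1],[0,0,0,0,0,0,1]]';python3 step.py .4710 .0828 .085 70.2;  python3 -m pendant '[[0,0,0.016,0,0,0,1]]';python3 -m pendant '[[0,0,0.012,0,0,0,1]]';python3 step.py .4710 .0828 .08 70.2
```

```text
time: 16.75
ee_pos: [0.4714, 0.0829, 0.0893]
tcp_rot: [179.9, -0.0, 69.9]
wrist_force: [0.0, 0.3, -1.6]
opening: 0.0183
pos [0.4714 0.0829 0.0893] rot [ 1.7995e+02 -4.0000e-02  6.9890e+01] q [ 10.   -5.5 -13.7  81.8   0.   30.1] F [ 0.   0.3 -1.6] [0.03 0.02 0.01]
shift [-0.0009 -0.0015  0.0172] turn [ 0.0003 -0.0002 -0.0017]
time: 16.85
ee_pos: [0.4717, 0.0829, 0.0855]
tcp_rot: [179.9, -0.1, 69.9]
wrist_force: [0.3, -0.1, -0.6]
opening: 0.0181
time: 16.95
ee_pos: [0.4716, 0.0829, 0.0821]
tcp_rot: [179.9, -0.1, 69.9]
wrist_force: [0.1, 0.9, -1.4]
opening: 0.0182
pos [0.4716 0.0829 0.0821] rot [ 1.7992e+02 -6.0000e-02  6.9890e+01] q [ 10.   -5.5 -14.4  81.    0.   30.1] F [ 0.1  0.9 -1.4] [-0.    0.03 -0.02]
shift [-0.0013 -0.0022  0.0084] turn [ 0.0004 -0.0003 -0.0017]
```

```bash
python3 -m pendant '[[-0.001,-0.004,0.006,0,0,0,1]]';python3 -m pendant '[[0,0,0.008,0,0,0,1]]';python3 -m pendant '[[0,0,0.006,0,0,0,1]]'; python3 step.py .4705 .0828 .075 70.2; python3 ov.py pics/p4.png
```

```text
time: 17.05
ee_pos: [0.4705, 0.083, 0.0802]
tcp_rot: [179.9, -0.0, 69.9]
wrist_force: [0.1, -1.0, -1.3]
opening: 0.0186
time: 17.15
ee_pos: [0.4704, 0.083, 0.0781]
tcp_rot: [179.9, -0.0, 69.9]
wrist_force: [-1.1, -1.1, 3.8]
opening: 0.0184
time: 17.25
ee_pos: [0.4701, 0.0828, 0.0765]
tcp_rot: [180.0, -0.0, 69.9]
wrist_force: [-2.5, -1.0, -0.3]
opening: 0.0184
pos [0.4701 0.0828 0.0765] rot [ 1.7995e+02 -2.0000e-02  6.9880e+01] q [ 10.   -5.5 -15.1  80.4  -0.   30.1] F [-2.5 -1.  -0.3] [-0.23  0.43 -0.03]
shift [0.0004 0.0014 0.0061] turn [ 0.0003 -0.0001 -0.0018]
[0.47001484 0.0828038  0.07625782]
```

View pics/p4.png

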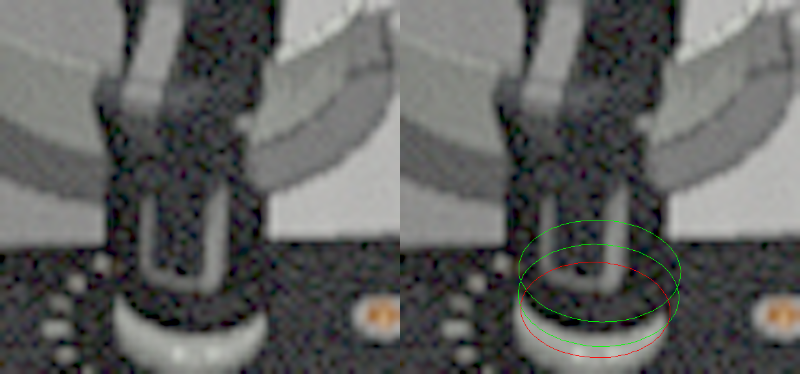

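```bash
python3 -m pendant '[[0,0,0.006,0,0,0,1]]';python3 -m pendant '[[0,0,0.008,0,0,0,1]]';python3 -m pendant '[[0,0,0.008,0,0,0,1]]'; python3 step.py .4705 .0828 .075 70.2
```

```text
time: 17.45
ee_pos: [0.4699, 0.0827, 0.0748]
tcp_rot: [180.0, 0.0, 69.9]
wrist_force: [-2.2, -1.3, -0.2]
opening: 0.0178
time: 17.55
ee_pos: [0.4699, 0.0826, 0.0728]
tcp_rot: [180.0, 0.0, 69.9]
wrist_force: [-1.7, -0.9, 1.1]
opening: 0.0184
time: 17.65
ee_pos: [0.4699, 0.0826, 0.0707]
tcp_rot: [180.0, 0.0, 69.9]
wrist_force: [-2.5, -0.7, 1.4]
opening: 0.0184
pos [0.4699 0.0826 0.0707] rot [1.7997e+02 1.0000e-02 6.9870e+01] q [ 10.   -5.5 -15.7  79.8  -0.   30.1] F [-2.5 -0.7  1.4] [-0.28  0.48 -0.05]
shift [ 0.0016  0.0019 -0.017 ] turn [ 0.0002  0.0001 -0.0018]
```

The bore is sliding onto the spindle, with low side loads. I'll keep pressing.

```bash
python3 -m pendant '[[0,0,0.008,0,0,0,1]]' 100;python3 -m pendant '[[0,0,0.008,0,0,0,1]]';python3 -m pendant '[[0,0,0.008,0,0,0,1]]';python3 -m pendant '[[0,0,0.008,0,0,0,1]]'; python3 step.py .4705 .0828 .06 70.2
```

```text
time: 17.75
ee_pos: [0.4699, 0.0826, 0.0688]
tcp_rot: [180.0, 0.0, 69.9]
wrist_force: [-4.4, -1.3, 6.3]
opening: 0.018
time: 17.85
ee_pos: [0.4699, 0.0826, 0.0672]
tcp_rot: [179.9, -0.0, 69.9]
wrist_force: [-5.0, -2.6, 8.1]
opening: 0.0182
time: 17.95
ee_pos: [0.47, 0.0826, 0.0659]
tcp_rot: [179.9, -0.0, 69.9]
wrist_force: [-6.1, -1.6, 10.2]
opening: 0.018
time: 18.05
ee_pos: [0.47, 0.0826, 0.0647]
tcp_rot: [179.9, -0.0, 69.9]
wrist_force: [-7.4, -1.7, 11.0]
opening: 0.0181
pos [0.47   0.0826 0.0647] rot [ 1.7989e+02 -3.0000e-02  6.9870e+01] q [ 10.   -5.5 -16.3  79.   -0.   30.1] F [-7.4 -1.7 11. ] [-0.49  1.36 -0.03]
shift [0.0015 0.0017 0.0189] turn [ 0.0006 -0.0002 -0.0018]
```

```bash
python3 -m pendant '[[0,-0.003,0.008,0,0,0,1]]';python3 -m pendant '[[0,-0.002,0.008,0,0,0,1]]';python3 -m pendant '[[0,-0.002,0.01,0,0,0,1]]'; python3 step.py .4705 .0828 .06 70.2;python3 ov.py pics/p5.png
```

```text
time: 18.15
ee_pos: [0.4699, 0.0826, 0.0639]
tcp_rot: [179.8, -0.0, 69.9]
wrist_force: [-2.4, -4.7, 13.3]
opening: 0.0183
time: 18.25
ee_pos: [0.4701, 0.0826, 0.0637]
tcp_rot: [179.6, -0.1, 69.9]
wrist_force: [-7.7, -3.3, 21.9]
opening: 0.0176
time: 18.35
ee_pos: [0.4702, 0.0826, 0.0636]
tcp_rot: [179.5, -0.1, 69.8]
wrist_force: [-10.6, -4.3, 25.2]
opening: 0.0179
pos [0.4702 0.0826 0.0636] rot [ 1.7949e+02 -1.2000e-01  6.9840e+01] q [ 10.1  -5.8 -16.8  78.5  -0.2  30.2] F [-10.6  -4.3  25.2] [-0.95  2.32  0.04]
shift [0.0011 0.0009 0.0146] turn [ 0.0029 -0.0007 -0.002 ]
[0.47014428 0.08262078 0.06367434]
```

View pics/p5.png

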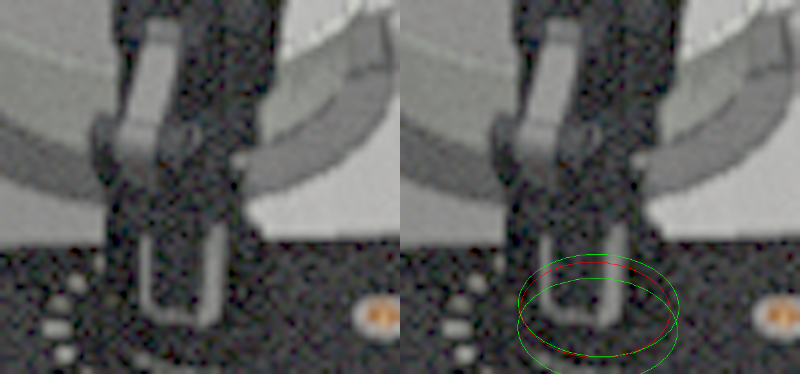

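```bash
python3 -m pendant '[[0,-0.002,0.009,0.002,0,0,1]]'; python3 -m pendant '[[0,-0.001,0.011,0,0,0,1]]'; python3 step.py .4705 .0828 .06 70.2; python3 - <<'E'
import cv2,numpy as np
from h import *
a=np.mean([bot.camera("side").astype(float) for _ in range(3)],0)
c=cv2.resize(a[145:210,250:335],None,fx=9,fy=9,interpolation=cv2.INTER_CUBIC)[:,:,::-1]
cv2.imwrite("pics/p6.png",(255*(np.clip(c,0,255)/255.)**.4).astype(np.uint8))
o=bot.get_obs();print(o["ee_pos"],o["wrist_force"],o["opening"])
E
```

```text
time: 18.55
ee_pos: [0.4701, 0.0826, 0.0637]
tcp_rot: [179.7, -0.2, 69.8]
wrist_force: [-8.6, -3.7, 19.7]
opening: 0.0182
time: 18.65
ee_pos: [0.4702, 0.0826, 0.0636]
tcp_rot: [179.6, -0.2, 69.8]
wrist_force: [-12.1, -3.6, 27.6]
opening: 0.018
pos [0.4702 0.0826 0.0636] rot [179.6   -0.21  69.83] q [ 10.   -5.8 -16.8  78.6  -0.   30.1] F [-12.1  -3.6  27.6] [-0.81  2.71  0.02]
shift [0.001  0.0008 0.0144] turn [ 0.0022 -0.0012 -0.0021]
[0.47017576 0.08267266 0.06365109] [-10.15184988  -3.19123639  24.07141341] 0.017802814153786848
```

View pics/p6.png

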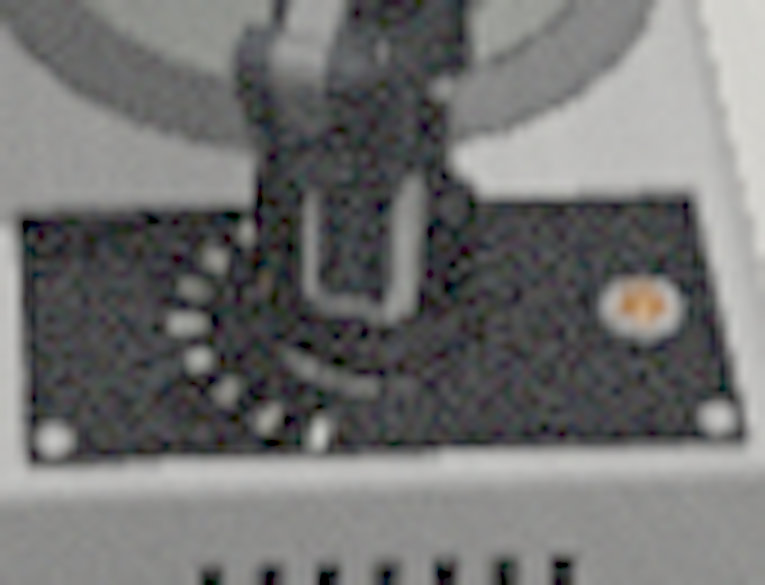

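The knob has stopped hard, with only a thin sliver of ring showing at crop (335,372). The push is steady at about 24 N against the 10 N spring. I'm handing it in.

```bash
python3 - <<'E'
from workcell import bot
print(bot.job_done()); o=bot.get_obs(); print(o["time"],o["ee_pos"],o["wrist_force"],o["opening"])
E
```

```text
the job is handed in; nothing more can be done
None
the job is handed in; nothing more can be done
```

The smaller knob is on the spindle with its flat matched, pressed fully down, and the gripper was still holding it when I handed the job in at about 18.8 s.

**Last checks**
- **Seating:** The knob slid on with low side load. It met the ring about 6 mm before a hard stop at reported z 0.0636, where I expected home at about 0.064. In the last picture only a thin sliver of the ring shows below the skirt.
- **Hold:** The push was about 24 N upward on the wrist, against the 10 N spring. The grip was set to 100 N with the jaws 18 mm apart, steady throughout.
- **Other items:** The large knob still stood in place after my moves near it. I did not take a final close-up of the pink lid and the nozzles; no move was aimed near them.

**What disagreed or went wrong**
- **First grasp missed:** The gripper shut above the knob, because the true tip height is about 21.5 mm more than the reported z. I found this from the pictures and a light touch on empty table (33 N at the wrist), then corrected the height and regrasped.
- **Picture against prediction:** Over the spindle, the knob appeared about 2.5 pixels higher in the side view than I predicted. I did not explain this, but it entered without trouble.
- **Side force:** About 10 N sideways accompanies the downward push. A similar one appeared in the table touch, so I put it down to the arm flexing and left it.

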